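# Take the tea-for-one set apart and lay it for serving

## Task

The tea has drawn, so take the stacked tea-for-one set apart and lay it for serving: hang the steel infuser in the white drip holder, right down onto its collar; stand the blue teapot in the middle of the cork trivet and put its lid back on it; and set the cup upright in the middle of its saucer. Keep the full pot level, lower each piece into place rather than letting it drop, and leave the sugar jar and the tea caddy where they stand.

Things in the scene. Friction and masses are not known exactly. Their poses are not given: they have to be found in the camera images.
- lid: Teapot lid, 54 mm across, 34.5 high: grey-blue disc, pale wooden knob on top (21 mm thick, 17 to 34.5 mm above origin: grip here), plug 40 mm across and 8 long below. Origin: centre of the plug's underside, z up. Starts on top of the infuser, plug in its mouth, origin 58 mm above the infuser's. Seated on the bare teapot: 80 mm above the pot's. On the worktop it stands on its plug.
- infuser: Steel tea infuser, 66 mm high: tube 42 mm across with tapered foot (31 at the tip); at the top a collar 64 mm across (52 to 66 mm above origin: grip across it), mouth 46 wide. Origin: centre of the foot, z up. Starts hanging by its collar in the teapot's mouth, origin 36 mm above the pot's; lift 55 mm to clear. Fully home in the drip holder: 24 mm above the holder's origin.
- teapot: Grey-blue teapot, 88 mm high: foot 83 mm across, 6 tall; belly 103; upright neck 56 mm across, 71 to 88 mm above origin (with the infuser out, grip across it), mouth 47 wide. Spout along its +y (to 83 mm), handle along -y (to 87 mm), both below 71 mm. Origin: centre of the foot's underside, z up. 0.34 kg. Starts on the cup, foot in its mouth, origin 52 mm above the cup's; lift 10 mm to clear.
- cup: Wide grey-blue cup, 58 mm high, rim 108 mm across, wall 8.5 thick, inner floor 6 mm above origin, foot 60 across. Loop handle along its -y (to 87 mm from the axis). Grip the rim wall from above, one finger inside, away from the handle (mid-wall 49.5 mm from the axis). Origin: centre of the foot's underside, z up. 0.22 kg. Starts under the teapot.
- saucer: Grey-blue saucer, fixed in place, 136 mm across, rim 14 mm high; flat well 84 mm across, its floor 5 mm above the origin. Origin: centre of its underside. The cup belongs in its middle.
- trivet: Round cork trivet, fixed in place, 120 mm across, 10 mm thick. Origin: centre of its underside. The teapot belongs in its middle.
- drip_holder: White ceramic drip holder for the infuser, fixed in place: upright open tube 76 mm high, 60 mm across at the top, bore 50 mm wide and 68 mm deep, foot 74 mm across. Origin: centre of its underside.
- sugar_jar: Glass sugar jar with a grey screw lid, 64 mm across, 90 mm high; to be left alone. Origin: centre of its underside.
- tea_caddy: Dark blue jar (tea caddy), 54 mm across, 99 mm high; to be left alone. Origin: centre of its underside.

How it is judged:
At the end, for the whole second after the job is handed in: All at rest and upright: infuser in the drip holder, collar on the rim (6 mm off axis, 3 mm in height); teapot on the trivet within 15 mm of its centre; lid seated on the teapot (6 mm off centre, 3 mm in height); cup in the saucer's well within 12 mm of its centre (horizontal distance between infuser and drip_holder below 0.006 m and z of infuser in the frame of drip_holder between 0.021 and 0.027 m and angle between each of infuser, teapot, lid, cup's own z axis and vertical below 0.12 rad and horizontal distance between teapot and trivet below 0.015 m and z of teapot in the frame of trivet between 0.007 and 0.013 m and horizontal distance between lid and teapot below 0.006 m and z of lid in the frame of teapot between 0.077 and 0.083 m and horizontal distance between cup and saucer below 0.012 m and z of cup in the frame of saucer between 0.002 and 0.008 m and linear speed of each of infuser, teapot, lid, cup below 0.02 m/s); the robot touches nothing.
It fails at once if the full teapot is tipped by more than about 20 degrees (angle between teapot's own z axis and vertical above 0.35 rad).
It fails at once if the sugar jar is moved from its place (distance of sugar_jar from where it was at the start of the episode above 0.025 m).
It fails at once if the tea caddy is moved from its place (distance of tea_caddy from where it was at the start of the episode above 0.025 m).
It fails at once if a piece of the set is dropped (falls free by more than about 13 mm) ((contact force between the fingers and lid below 0.05 N and linear speed of lid above 0.5 m/s) or (contact force between the fingers and infuser below 0.05 N and linear speed of infuser above 0.5 m/s) or (contact force between the fingers and teapot below 0.05 N and linear speed of teapot above 0.5 m/s) or (contact force between the fingers and cup below 0.05 N and linear speed of cup above 0.5 m/s)).
It also fails if it takes over 115 s, if anything falls off the work surface, if the arm or the gripper's body presses on something with over 40 N, if the wrist force passes 120 N, or if a joint passes its speed limit or range.

## Robot

A 6-joint arm with a two-finger parallel gripper is mounted at the origin on a cart in front of the work surface, level with it; the furniture and walls round the work are solid. World frame = base frame: x ahead of the robot, y to its left, z up, the work surface at z = 0. Lengths are in m, angles in rad, forces in N, time in s.
With the tool pointing down it reaches from about 0.35 to 0.775 m from the base axis. Payload 7.3 kg.
Tool frame: the origin (TCP) lies on the centre line of the jaws, within the pads' length; the fingertips stand ahead of it and the grasp point (between the pads) lies 2 mm behind it (env.tcp_to_tips is the z of the fingertips in the tool frame, in m); z points along the fingers, y is the line along which they close (so a half turn about z gives the same grasp; the last joint's range is limited). The gripper opens to 92 mm and grips with 3 to 60 N. Pads are 19 mm wide; open, the fingers measure 130 mm over their backs; the gripper's body (75 mm by 190 mm) begins 47 mm behind the grasp point.
Start: joints at [-1.472, 0.342, 1.524, -0, 1.275, -0.146], TCP at [0.127, -0.509, 0.244] pointing down, gripper open.
Joint ranges: [-2.53, 2.53], [-0.77, 2.02], [0.04, 2.7], [-1, 4.14], [0.28, 2.66], [-3.11, 3.11]. Speed limits (rad/s): [2.57, 2.57, 3.14, 3.14, 3.14, 3.14].

## Interface

Orientations are given as a unit quaternion [x, y, z, w].
In Python, from station import env gives the robot as it stands. The module is installed in compiled form; this text tells all that it offers.
- The arm moves only by the tool play_rows, never from a script. Its argument "plan" is a list of rows, each a list of 3 entries, a list of its own where there are three numbers: the shift along the tool's x, y, z in mm, then the turn, a rotation vector about the tool's x, y, z in degrees, then the opening, from -1 (shut) to 1 (fully open), so that 0 is half open. In form: [[[dx, dy, dz], [rx, ry, rz], fingers], ...]. A call has 1 to 12 rows; each row shifts and turns the commanded pose from where the row before left it, along the tool's axes as they then stand; what a row does not reach is not made up. A row lasts 1/12 s, in which the tool goes at most 41.7 mm and 7.16 degrees, less where a joint would pass 70% of its speed; a pose out of reach is approached as far as the arm can. A call with a gripper value outside its range is refused whole. The fingers move at their own pace and stop on an object; "newtons" is the grip in N (left out, the last holds). Time passes only in rows, so rows that do not move let the fingers close. It gives the time, the measured TCP pose, the force, the opening and the grip force at its end, in the units of the state.
- env.sense(): the state, without advancing time (a new reading comes with each control period).
- env.get_image(name): name is "scene" or "top" or "wrist"; returns the picture (384x512x3 uint8, red, green, blue); there is no depth.
- env.camera_params(name): a dict with "fx", "fy", "cx", "cy" (pixels), "extrinsics" (4x4, takes a point from camera to world coordinates); the wrist camera has in their place "hand_eye" (4x4, takes a point from camera to tool coordinates, whose origin is the TCP and whose axes are the flange's). Camera axes: x right, y down, z forward; pixel columns grow to the right and rows downward; lengths in m; the calibration is good to about 2 mm. The wrist camera is an equidistant fisheye: a pixel r from the principal point sees the ray r / f radians off the axis. A picture is of the moment at which its call begins: read the wrist's pose just before it. camera_params takes no time and is no camera call.
- env.hand_in(): hands the job in; it is judged then, once.
Trained networks look in the newest picture that a camera, given by its name, has taken for a name from the list of things; names that differ only in an ending like _2 or _b are one class to them, and where a whole thing is asked for, a point or a joint stands for the part that bears it (a point fixed in the world has none). Each returns a list of dicts, best first, with "conf" (0 to 1); they miss things now and then, are a little off and sometimes report something else, mostly with a low value. They report only what shows in the picture. A call takes as long as a camera call.
- env.spot_in(camera, label): "centre" ([x, y, z] in m, in world coordinates, good to about 4 mm: the middle of the surface that is visible of it).
- env.cut_out(camera, label): "region" (384x512 bool, what is visible of it).
The state is a dict: "time": time; "q": joint angles; "qvel": joint speeds; "effort": joint torques, N m; "eef_pos": TCP position; "tool_rot": TCP orientation; "wrist_force": force on the tool from outside, world axes, zero at the start; "ft_torque": the same for the moment, N m; "grip_width": opening from 0.0 (shut) to 1.0 (fully open); "finger_force": force on a finger pad.
Only numpy, scipy, OpenCV 4.12 (cv2) and the standard library are available. Lean on these libraries where they do the work, as an engineer would, in place of code of your own. Each camera call takes 0.05 s, during which the arm holds its last target. There are 200 camera calls.

## Working session

There is one attempt and no reset: what is moved stays moved. The work goes in short steps, Python scripts to look and compute and a tool call to move; the robot and the scene stay as the last step left them, time stands still between calls to the robot, and variables do not carry over. Pictures are saved under pics/ and viewed, at most 14 in all, crops included, and the job is handed in when it is done.

Besides the shell and the picture viewer there is one more tool, called in YAML: its name, and indented under it one key for each argument. play_rows: Moves the arm, as the interface text tells. Its arguments: {"type":"object","properties":{"plan":{"type":"array","items":{"type":"array"}},"newtons":{"type":"number"}},"required":["plan"]}

```bash
mkdir -p pics; python3 - <<'E'
from station import env
import cv2,numpy as np
s=env.sense();print(s['time'],s['eef_pos'],s['tool_rot'],s['grip_width'],env.tcp_to_tips)
for c in ['scene','top']:
    im=env.get_image(c);cv2.imwrite(f'pics/{c}0.png',im[:,:,::-1])
    print(c,{k:np.round(v,3).tolist() for k,v in env.camera_params(c).items()})
    for l in ['lid','infuser','teapot','cup','saucer','trivet','drip_holder','sugar_jar','tea_caddy']:
        print(l,[(np.round(d['centre'],3).tolist(),round(d['conf'],2)) for d in env.spot_in(c,l)[:2]])
print(env.camera_params('wrist'))
E
```

```text
0.0 [ 0.1272196  -0.50896     0.24303729] [ 9.92517091e-01  1.22103215e-01  1.33802715e-05 -7.92628593e-04] 1.000620802756129 0.017
scene {'fx': 378.576, 'fy': 378.576, 'cx': 248.081, 'cy': 192.214, 'extrinsics': [[-0.77, -0.383, 0.51, 0.156], [-0.638, 0.483, -0.599, 0.795], [-0.017, -0.787, -0.617, 0.632], [0.0, 0.0, 0.0, 1.0]]}
lid [([0.601, 0.336, 0.16], 0.89)]
infuser [([0.593, 0.349, 0.148], 0.77)]
teapot [([0.585, 0.36, 0.103], 0.76)]
cup [([0.577, 0.363, 0.044], 0.57)]
saucer [([0.429, 0.316, 0.005], 0.81), ([0.59, 0.348, 0.146], 0.73)]
trivet [([0.644, 0.126, 0.011], 0.61), ([0.602, 0.335, 0.163], 0.22)]
drip_holder [([0.438, 0.107, 0.047], 0.65)]
sugar_jar [([0.745, 0.223, 0.088], 0.76)]
tea_caddy [([0.512, 0.498, 0.067], 0.86)]
top {'fx': 497.468, 'fy': 497.468, 'cx': 259.329, 'cy': 192.046, 'extrinsics': [[0.029, -0.989, 0.142, 0.418], [-1.0, -0.029, 0.0, 0.287], [0.004, -0.142, -0.99, 1.19], [0.0, 0.0, 0.0, 1.0]]}
lid [([0.605, 0.329, 0.161], 0.95)]
infuser [([0.602, 0.327, 0.152], 0.61)]
teapot [([0.59, 0.326, 0.106], 0.97), ([0.643, 0.123, 0.009], 0.72)]
cup [([0.599, 0.277, 0.06], 0.71)]
saucer [([0.43, 0.318, 0.006], 0.86)]
trivet [([0.643, 0.121, 0.01], 0.84), ([0.429, 0.316, 0.006], 0.3)]
drip_holder [([0.444, 0.089, 0.016], 0.64)]
sugar_jar [([0.742, 0.203, 0.084], 0.69)]
tea_caddy [([0.518, 0.477, 0.092], 0.65)]
{'fx': 297.3186396354542, 'fy': 297.3186396354542, 'cx': 253.92616738545422, 'cy': 190.12099188130253, 'hand_eye': array([[-1.34044742e-04, -9.63871749e-01, -2.66366727e-01,
         7.20257801e-02],
       [ 9.99999335e-01,  1.75893474e-04, -1.13971969e-03,
         3.64550927e-04],
       [ 1.14539578e-03, -2.66366702e-01,  9.63871085e-01,
        -1.41204657e-01],
       [ 0.00000000e+00,  0.00000000e+00,  0.00000000e+00,
         1.00000000e+00]])}
```

```bash
python3 -c "
import cv2,numpy as np
cv2.imwrite('pics/top0b.png',cv2.resize(cv2.imread('pics/top0.png'),(800,600)))"
```

```text
(no output)
```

View pics/top0b.png

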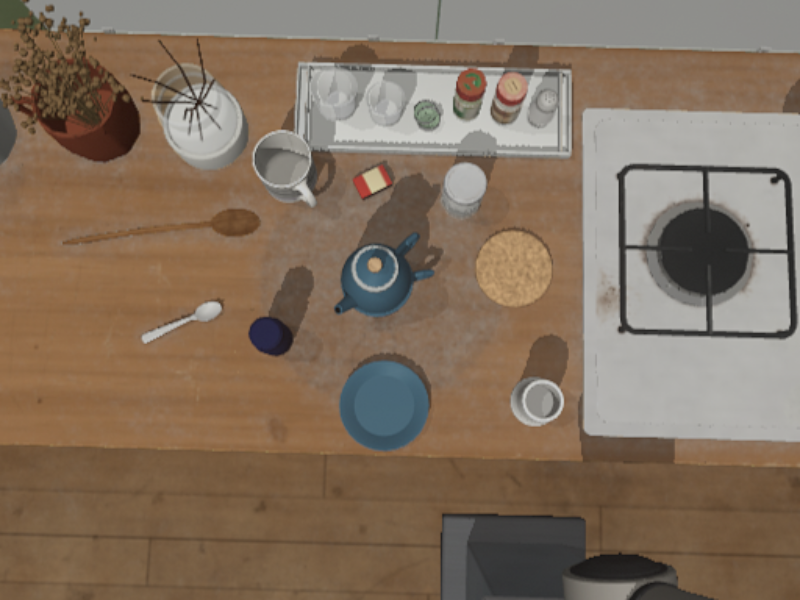

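View pics/scene0.png

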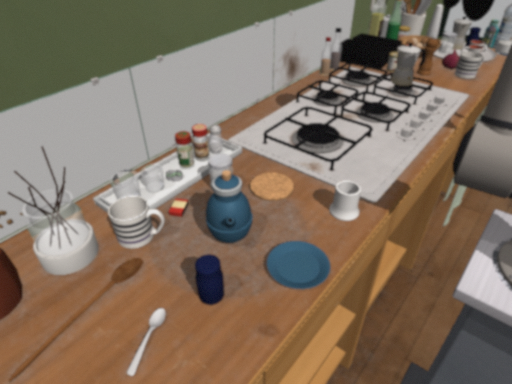

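The top view shows the stack at about (375,270) of the 800 px picture, with the pot's spout down-left, its handle up-right and the cup's handle pointing right (−y). The trivet is at (514,268), the saucer at (385,405), the holder at (540,402), the jar at (463,190) and the caddy at (270,335). The scene view agrees. Next I measure circle centres at their known heights.

```bash
cat > h.py <<'E'
from station import env
import cv2,numpy as np
from scipy.optimize import least_squares
from scipy.spatial.transform import Rotation as R
def ray(cam,uv,pose=None):
    p=env.camera_params(cam);uv=np.atleast_2d(uv).astype(float)
    x=(uv[:,0]-p['cx'])/p['fx'];y=(uv[:,1]-p['cy'])/p['fy']
    if cam=='wrist':
        r=np.hypot(x,y)+1e-9;d=np.c_[x/r*np.sin(r),y/r*np.sin(r),np.cos(r)]
        T=np.eye(4);T[:3,:3]=R.from_quat(pose['tool_rot']).as_matrix();T[:3,3]=pose['eef_pos'];T=T@p['hand_eye']
    else: d=np.c_[x,y,np.ones(len(x))];T=p['extrinsics']
    return T[:3,3],d@T[:3,:3].T
def at(cam,uv,z,pose=None):
    o,d=ray(cam,uv,pose);return (o+d*((z-o[2])/d[:,2])[:,None])[:,:2]
def circ(P):
    f=lambda c:np.hypot(P[:,0]-c[0],P[:,1]-c[1])-c[2]
    c=least_squares(f,[*P.mean(0),.03],loss='soft_l1',f_scale=.001).x
    return np.round(c,4)
def contour(m):
    c=max(cv2.findContours(m.astype(np.uint8),cv2.RETR_EXTERNAL,cv2.CHAIN_APPROX_NONE)[0],key=len)[:,0]
    return c
def disc(cam,label,z,pose=None):
    "circle fit of the convex hull outline projected on height z"
    r=env.cut_out(cam,label)
    if not r: return None
    return circ(at(cam,contour(r[0]['region']),z,pose)),round(r[0]['conf'],2)
E
python3 - <<'E'
from h import *
for c in ['top','scene']:
    im=env.get_image(c)
    for l,z in [('trivet',.01),('saucer',.014),('lid',.160),('infuser',.154),('drip_holder',.076)]:
        print(c,l,disc(c,l,z))
    r=env.cut_out(c,'lid')[0]['region']
    hsv=cv2.cvtColor(im,cv2.COLOR_RGB2HSV)
    k=r&(hsv[...,0]<30)&(hsv[...,2]>90)
    v,u=np.nonzero(k);print('knob',k.sum(),at(c,[[u.mean(),v.mean()]],.178))
    # holder white top
    r=env.cut_out(c,'drip_holder')
    if r:
        v,u=np.nonzero(r[0]['region']);print('holder bbox',u.min(),u.max(),v.min(),v.max())
E
python3 -c "
import cv2
a=cv2.imread('pics/top0.png')[225:285,310:380];b=cv2.imread('pics/scene0.png')[170:230,315:375]
c=cv2.imread('pics/top0.png')[140:210,205:290]
cv2.imwrite('pics/c.png',cv2.hconcat([cv2.resize(a,(280,240),interpolation=0),cv2.resize(b,(240,240),interpolation=0),cv2.resize(c,(280,240),interpolation=0)]))"
```

```text
top trivet (array([0.6408, 0.1223, 0.0588]), 0.94)
top saucer (array([0.4259, 0.3155, 0.065 ]), 0.85)
top lid (array([0.6087, 0.3288, 0.0244]), 0.78)
top infuser (array([0.6083, 0.3303, 0.0294]), 0.45)
top drip_holder (array([0.4383, 0.0979, 0.034 ]), 0.95)
knob 78 [[0.60952373 0.33027687]]
holder bbox 327 360 242 271
scene trivet (array([0.6386, 0.1279, 0.059 ]), 0.86)
scene saucer (array([0.4266, 0.3181, 0.0657]), 0.87)
scene lid (array([0.6058, 0.3357, 0.0265]), 0.55)
scene infuser (array([0.599 , 0.3429, 0.0303]), 0.75)
scene drip_holder (array([0.4212, 0.1372, 0.0581]), 0.93)
knob 76 [[0.60280678 0.33863437]]
holder bbox 330 360 180 220
```

View pics/c.png

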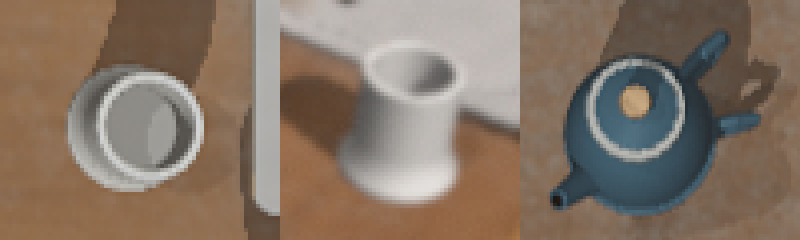

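play_rows:
  plan:
    - [[0,0,-5],[0,0,-6.91],1]
    - [[0,0,-5],[0,0,-6.91],1]
    - [[0,0,-5],[0,0,-6.91],1]
    - [[0,0,-5],[0,0,-6.91],1]
    - [[0,0,-5],[0,0,-6.91],1]
    - [[0,0,-5],[0,0,-6.91],1]
    - [[0,0,-5],[0,0,-6.91],1]
    - [[0,0,-5],[0,0,-6.91],1]
    - [[0,0,-5],[0,0,-6.91],1]
    - [[0,0,-5],[0,0,-6.91],1]
    - [[0,0,0],[0,0,-6.91],1]

```text
time: 2.72
eef_pos: [0.1273, -0.5097, 0.2948]
tool_rot: [0.705, 0.709, -0.001, 0.001]
wrist_force: [-0.2, 0.2, -0.7]
grip_width: 1.004
finger_force: 0.0
```

play_rows:
  plan:
    - [[20,25,0],[0,0,0],1]
    - [[20,25,0],[0,0,0],1]
    - [[20,25,0],[0,0,0],1]
    - [[20,25,0],[0,0,0],1]
    - [[20,25,0],[0,0,0],1]
    - [[20,25,0],[0,0,0],1]
    - [[20,25,0],[0,0,0],1]
    - [[20,25,0],[0,0,0],1]
    - [[20,25,0],[0,0,0],1]
    - [[20,25,0],[0,0,0],1]
    - [[20,25,0],[0,0,0],1]
    - [[20,25,0],[0,0,0],1]

```text
time: 3.72
eef_pos: [0.4282, -0.2679, 0.2939]
tool_rot: [0.707, 0.707, -0.0, 0.0]
wrist_force: [-0.2, -1.1, -0.1]
grip_width: 1.001
finger_force: 0.0
```

play_rows:
  plan:
    - [[33,10,0],[0,0,0],1]
    - [[33,10,0],[0,0,0],1]
    - [[33,10,0],[0,0,0],1]
    - [[33,10,0],[0,0,0],1]
    - [[33,10,0],[0,0,0],1]
    - [[33,10,0],[0,0,0],1]
    - [[33,10,0],[0,0,0],1]
    - [[33,10,0],[0,0,0],1]
    - [[33,10,0],[0,0,0],1]
    - [[33,10,0],[0,0,0],1]
    - [[33,10,0],[0,0,0],1]
    - [[0,0,0],[0,0,0],1]

```text
time: 4.72
eef_pos: [0.5376, 0.0991, 0.2934]
tool_rot: [0.705, 0.709, 0.001, -0.001]
wrist_force: [-0.8, -0.1, -0.6]
grip_width: 1.001
finger_force: 0.0
```

```bash
cat >> h.py <<'E'
def snap(name):
    s=env.sense();im=env.get_image('wrist');cv2.imwrite(f'pics/{name}.png',im[:,:,::-1]);return s,im
E
python3 - <<'E'
from h import *
s,im=snap('w1')
for l,z in [('trivet',.01),('saucer',.014),('lid',.160),('drip_holder',.076)]: print(l,disc('wrist',l,z,s))
print('holder', at('top',[[347.5,256.75]],.076),at('scene',[[348.25,187.5]],.076))
E
```

```text
trivet (array([0.6436, 0.1222, 0.059 ]), 0.96)
saucer (array([0.4279, 0.3056, 0.0596]), 0.63)
lid None
drip_holder (array([0.4501, 0.0964, 0.0362]), 0.82)
holder [[0.43813024 0.08754215]] [[0.43893826 0.09118414]]
```

View pics/w1.png

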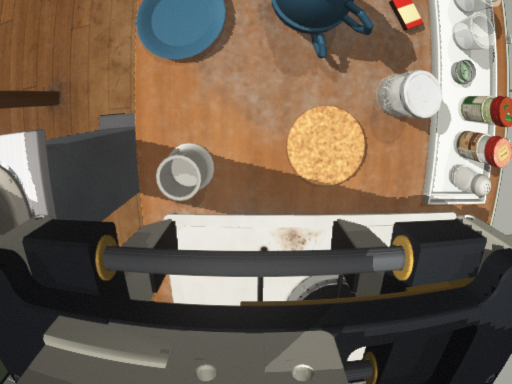

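play_rows:
  plan:
    - [[33,10,0],[0,0,0],1]
    - [[33,10,0],[0,0,0],1]
    - [[33,10,0],[0,0,0],1]
    - [[33,10,0],[0,0,0],1]
    - [[33,10,0],[0,0,0],1]
    - [[33,10,0],[0,0,0],1]
    - [[33,10,0],[0,0,0],1]
    - [[0,0,0],[0,0,0],1]
    - [[0,0,0],[0,0,0],1]

```text
time: 5.72
eef_pos: [0.6071, 0.3251, 0.2924]
tool_rot: [0.707, 0.708, -0.001, -0.0]
wrist_force: [0.2, 0.7, 0.1]
grip_width: 1.001
finger_force: 0.0
```

```bash
python3 - <<'E'
from h import *
s,im=snap('w2');print(s['eef_pos'])
for l,z in [('trivet',.01),('saucer',.014),('lid',.160),('infuser',.154)]: print(l,disc('wrist',l,z,s))
r=env.cut_out('wrist','lid')[0]['region']
hsv=cv2.cvtColor(im,cv2.COLOR_RGB2HSV)
k=r&(hsv[...,0]<30)&(hsv[...,2]>90)
print('knob',k.sum(),circ(at('wrist',contour(k),.1795,s)))
E
```

```text
[0.6070714  0.32507308 0.2924226 ]
trivet (array([0.6447, 0.1087, 0.0433]), 0.84)
saucer (array([0.4293, 0.3155, 0.0662]), 0.72)
lid (array([0.6114, 0.3304, 0.0262]), 0.66)
infuser (array([0.6116, 0.3306, 0.0301]), 0.89)
knob 415 [0.6119 0.331  0.0099]
```

View pics/w2.png

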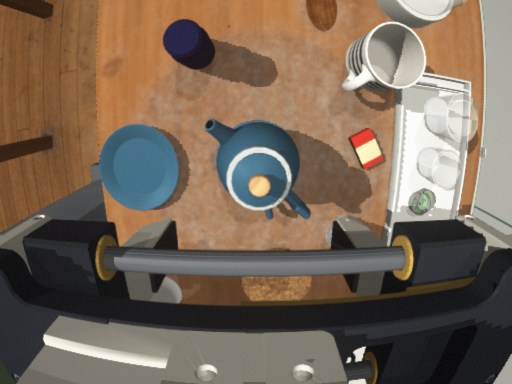

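play_rows:
  plan:
    - [[5.7,4.5,20],[0,0,0],0.3]
    - [[0,0,25],[0,0,0],0]
    - [[0,0,25],[0,0,0],0]
    - [[0,0,20],[0,0,0],0]
    - [[0,0,12],[0,0,0],0]
    - [[0,0,7],[0,0,0],0]
    - [[0,0,0],[0,0,0],0]
    - [[0,0,0],[0,0,0],0]
  newtons: 15

```text
time: 6.68
eef_pos: [0.6116, 0.3303, 0.1855]
tool_rot: [0.707, 0.707, 0.0, 0.0]
wrist_force: [-0.5, 0.3, 1.3]
grip_width: 0.512
finger_force: 0.0
```

play_rows:
  plan:
    - [[0,0,0],[0,0,0],-1]
    - [[0,0,0],[0,0,0],-1]
    - [[0,0,0],[0,0,0],-1]
    - [[0,0,0],[0,0,0],-1]
    - [[0,0,0],[0,0,0],-1]
    - [[0,0,0],[0,0,0],-1]
  newtons: 15

```text
time: 7.18
eef_pos: [0.6114, 0.3308, 0.1852]
tool_rot: [0.707, 0.707, 0.0, 0.0]
wrist_force: [-0.0, 0.1, 1.5]
grip_width: 0.208
finger_force: 15.0
```

play_rows:
  plan:
    - [[0,0,-8],[0,0,0],-1]
    - [[0,0,-22],[0,0,0],-1]
    - [[-20,-14,0],[0,0,0],-1]
    - [[-28,-19,0],[0,0,0],-1]
    - [[-28,-19,0],[0,0,0],-1]
    - [[-28,-19,0],[0,0,0],-1]
    - [[-27,-20,0],[0,0,0],-1]
    - [[0,0,0],[0,0,0],-1]

```text
time: 7.85
eef_pos: [0.5165, 0.1958, 0.2148]
tool_rot: [0.708, 0.707, -0.002, -0.001]
wrist_force: [0.1, 1.1, -1.3]
grip_width: 0.21
finger_force: 15.0
```

play_rows:
  plan:
    - [[0,0,20],[0,0,0],-1]
    - [[0,0,30],[0,0,0],-1]
    - [[0,0,30],[0,0,0],-1]
    - [[0,0,30],[0,0,0],-1]
    - [[0,0,25],[0,0,0],-1]
    - [[0,0,15],[0,0,0],-1]
    - [[0,0,10],[0,0,0],-1]
    - [[0,0,6],[0,0,0],-1]
    - [[0,0,0],[0,0,0],-1]
    - [[0,0,0],[0,0,0],-1]

```text
time: 8.68
eef_pos: [0.521, 0.1998, 0.0494]
tool_rot: [0.707, 0.707, 0.0, 0.0]
wrist_force: [-0.0, 0.8, -0.3]
grip_width: 0.209
finger_force: 15.0
```

play_rows:
  plan:
    - [[0,0,4],[0,0,0],-1]
    - [[0,0,3],[0,0,0],-1]
    - [[0,0,2],[0,0,0],-1]
    - [[0,0,1],[0,0,0],-1]
    - [[0,0,0],[0,0,0],-1]
    - [[0,0,0],[0,0,0],-1]

```text
time: 9.18
eef_pos: [0.5204, 0.1996, 0.0392]
tool_rot: [0.707, 0.707, 0.0, 0.0]
wrist_force: [-1.5, -0.3, 4.6]
grip_width: 0.212
finger_force: 15.0
```

play_rows:
  plan:
    - [[0,0,0],[0,0,0],0]
    - [[0,0,0],[0,0,0],0]
    - [[0,0,0],[0,0,0],0]
    - [[0,0,-20],[0,0,0],1]
    - [[0,0,-30],[0,0,0],1]
    - [[0,0,-35],[0,0,0],1]
    - [[0,0,-35],[0,0,0],1]
    - [[0,0,-35],[0,0,0],1]
    - [[20,15,-35],[0,0,0],1]
    - [[35,20,-10],[0,0,0],1]
    - [[0,0,0],[0,0,0],1]
    - [[0,0,0],[0,0,0],1]

```text
time: 10.18
eef_pos: [0.5553, 0.2553, 0.2376]
tool_rot: [0.706, 0.708, 0.001, 0.0]
wrist_force: [-0.1, -0.4, -1.0]
grip_width: 0.991
finger_force: 0.0
```

```bash
python3 - <<'E'
from h import *
s,im=snap('w3');print(s['eef_pos'])
for l,z in [('saucer',.014),('lid',.014),('infuser',.154)]: print(l,disc('wrist',l,z,s))
E
```

```text
[0.55532544 0.25530191 0.23759239]
saucer (array([0.4289, 0.3155, 0.0665]), 0.57)
lid (array([0.5205, 0.2002, 0.0248]), 0.81)
infuser (array([0.611 , 0.3302, 0.0315]), 0.67)
```

View pics/w3.png

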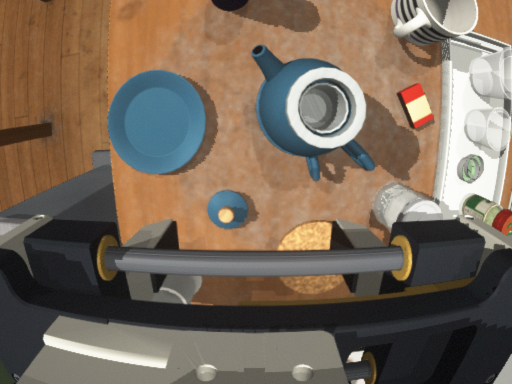

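The lid stands upright on the worktop at (228,210), and the infuser collar is at (326,109), which agrees with the earlier estimate.

play_rows:
  plan:
    - [[25,19,0],[0,0,0],1]
    - [[25,19,0],[0,0,0],1]
    - [[24.5,17.7,0],[0,0,0],1]
    - [[0,0,0],[0,0,0],1]
    - [[0,0,20],[0,0,0],1]
    - [[0,0,30],[0,0,0],1]
    - [[0,0,20],[0,0,0],1]
    - [[0,0,13],[0,0,0],1]
    - [[0,0,5],[0,0,0],1]
    - [[0,0,0],[0,0,0],1]
  newtons: 25

```text
time: 11.22
eef_pos: [0.6096, 0.3274, 0.1478]
tool_rot: [0.707, 0.707, -0.002, -0.001]
wrist_force: [-0.5, 0.4, -0.1]
grip_width: 0.999
finger_force: 0.0
```

play_rows:
  plan:
    - [[0,0,0],[0,0,0],-1]
    - [[0,0,0],[0,0,0],-1]
    - [[0,0,0],[0,0,0],-1]
    - [[0,0,0],[0,0,0],-1]
    - [[0,0,0],[0,0,0],-1]
  newtons: 25

```text
time: 11.63
eef_pos: [0.6108, 0.3286, 0.1504]
tool_rot: [0.707, 0.707, 0.001, 0.0]
wrist_force: [0.7, -0.0, 3.2]
grip_width: 0.688
finger_force: 23.2
```

play_rows:
  plan:
    - [[0,0,-5],[0,0,0],-1]
    - [[0,0,-10],[0,0,0],-1]
    - [[0,0,-15],[0,0,0],-1]
    - [[0,0,-20],[0,0,0],-1]
    - [[0,0,-20],[0,0,0],-1]
    - [[0,0,-15],[0,0,0],-1]
    - [[0,0,0],[0,0,0],-1]
    - [[-20,-8,0],[0,0,0],-1]
    - [[-30,-11,0],[0,0,0],-1]
    - [[-30,-11,0],[0,0,0],-1]
    - [[-30,-11,0],[0,0,0],-1]
    - [[-30,-11,0],[0,0,0],-1]

```text
time: 12.63
eef_pos: [0.5574, 0.1873, 0.2339]
tool_rot: [0.707, 0.707, -0.0, -0.0]
wrist_force: [1.2, -0.8, -0.2]
grip_width: 0.686
finger_force: 25.0
```

play_rows:
  plan:
    - [[-30,-11,0],[0,0,0],-1]
    - [[-30,-11,0],[0,0,0],-1]
    - [[-30,-11,0],[0,0,0],-1]
    - [[-30,-11,0],[0,0,0],-1]
    - [[-25,-11,0],[0,0,0],-1]
    - [[-14,-4,0],[0,0,0],-1]
    - [[0,0,0],[0,0,0],-1]
    - [[0,0,0],[0,0,0],-1]
    - [[0,0,0],[0,0,0],-1]

```text
time: 13.38
eef_pos: [0.4998, 0.03, 0.2345]
tool_rot: [0.707, 0.707, 0.0, -0.0]
wrist_force: [0.8, -0.4, -0.2]
grip_width: 0.683
finger_force: 25.0
```

```bash
python3 - <<'E'
from h import *
s,im=snap('w4');print(s['eef_pos'])
print(disc('wrist','drip_holder',.076,s))
c=im[:]; cv2.imwrite('pics/w4c.png',cv2.resize(im[60:220,130:300,::-1],(680,640)[:2],interpolation=cv2.INTER_LINEAR)[:600])
E
```

```text
[0.49982336 0.0300282  0.23446775]
(array([0.4476, 0.0894, 0.0329]), 0.95)
```

View pics/w4.png

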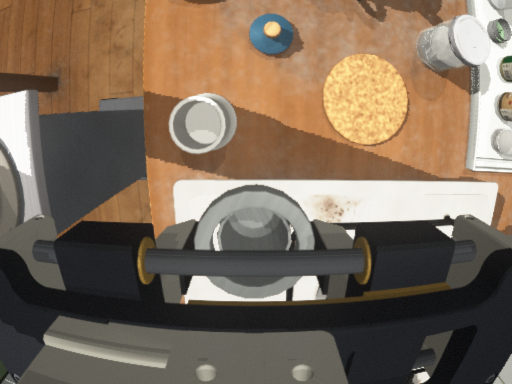

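```bash
python3 - <<'E'
from h import *
s,im=snap('w4b')
m=env.cut_out('wrist','drip_holder')[0]['region'];C=contour(m)
A=at('wrist',C,.076,s);B=at('wrist',C,.002,s)
def f(c):
    a=np.hypot(*(A-c).T)-.030;b=np.hypot(*(B-c).T)-.037
    return np.where(abs(a)<abs(b),a,b)
for x0 in ([.44,.088],[.447,.09]):
    r=least_squares(f,x0,loss='soft_l1',f_scale=.001,diff_step=1e-3);print(r.x,abs(r.fun).mean())
# bore: grey interior ellipse / rim annulus brightness
g=cv2.cvtColor(im,cv2.COLOR_RGB2GRAY).astype(float)
best=[]
from scipy.ndimage import map_coordinates as mc
p=env.camera_params('wrist')
T=np.eye(4);T[:3,:3]=R.from_quat(s['tool_rot']).as_matrix();T[:3,3]=s['eef_pos'];T=np.linalg.inv(T@p['hand_eye'])
def proj(P):
    q=P@T[:3,:3].T+T[:3,3];th=np.arctan2(np.hypot(q[:,0],q[:,1]),q[:,2]);ph=np.arctan2(q[:,1],q[:,0])
    return p['cx']+p['fx']*th*np.cos(ph),p['cy']+p['fy']*th*np.sin(ph)
t=np.linspace(0,2*np.pi,72)
def ring(c,r): 
    u,v=proj(np.c_[c[0]+r*np.cos(t),c[1]+r*np.sin(t),0*t+.076]);return mc(g,[v,u],order=1)
for x in np.arange(.434,.450,.0005):
    for y in np.arange(.082,.098,.0005):
        c=(x,y);mid=ring(c,.0275);best.append(((mid-ring(c,.0235)).mean()+(mid-ring(c,.0320)).mean(),x,y))
print(sorted(best)[-4:])
r=env.cut_out('wrist','infuser')
if r: print('inf',circ(at('wrist',contour(r[0]['region']),.2375,s)),s['eef_pos'])
print('lid',disc('wrist','lid',.014,s),'trivet',disc('wrist','trivet',.01,s))
E
```

```text
[0.44193732 0.08821555] 0.0010403965849272463
[0.447 0.09 ] 0.0026049523380082705
[(np.float64(177.5477934062576), np.float64(0.4425), np.float64(0.08850000000000001)), (np.float64(178.73600846102292), np.float64(0.442), np.float64(0.08850000000000001)), (np.float64(179.34290621927695), np.float64(0.4425), np.float64(0.08800000000000001)), (np.float64(179.85881492366605), np.float64(0.442), np.float64(0.08800000000000001))]
inf [0.5004 0.046  0.0223] [0.49984794 0.03038851 0.23439284]
lid (array([0.5204, 0.1979, 0.0259]), 0.67) trivet (array([0.6432, 0.1214, 0.0595]), 0.87)
```

play_rows:
  plan:
    - [[20,-20,0],[0,0,0],-1]
    - [[20,-20,0],[0,0,0],-1]
    - [[16.5,-17.9,0],[0,0,0],-1]
    - [[0,0,0],[0,0,0],-1]
    - [[0,0,20],[0,0,0],-1]
    - [[0,0,25],[0,0,0],-1]
    - [[0,0,20],[0,0,0],-1]
    - [[0,0,12],[0,0,0],-1]
    - [[0,0,8],[0,0,0],-1]
    - [[0,0,5],[0,0,0],-1]
    - [[0,0,0],[0,0,0],-1]
    - [[0,0,0],[0,0,0],-1]

```text
time: 14.73
eef_pos: [0.4423, 0.0858, 0.145]
tool_rot: [0.707, 0.707, 0.0, 0.0]
wrist_force: [0.5, -0.7, -0.9]
grip_width: 0.686
finger_force: 25.0
```

play_rows:
  plan:
    - [[0,0,8],[0,0,0],-1]
    - [[0,0,8],[0,0,0],-1]
    - [[0,0,8],[0,0,0],-1]
    - [[0,0,8],[0,0,0],-1]
    - [[0,0,7],[0,0,0],-1]
    - [[0,0,0],[0,0,0],-1]
    - [[0,0,0],[0,0,0],-1]

```text
time: 15.32
eef_pos: [0.4414, 0.0859, 0.1051]
tool_rot: [0.707, 0.707, -0.001, -0.0]
wrist_force: [0.3, 0.1, -1.3]
grip_width: 0.688
finger_force: 25.0
```

play_rows:
  plan:
    - [[0,0,7],[0,0,0],-1]
    - [[0,0,5],[0,0,0],-1]
    - [[0,0,3],[0,0,0],-1]
    - [[0,0,2],[0,0,0],-1]
    - [[0,0,1],[0,0,0],-1]
    - [[0,0,1],[0,0,0],-1]
    - [[0,0,0],[0,0,0],-1]
    - [[0,0,0],[0,0,0],-1]

```text
time: 15.98
eef_pos: [0.4418, 0.0859, 0.0867]
tool_rot: [0.707, 0.707, 0.0, 0.0]
wrist_force: [-0.4, -0.6, -2.2]
grip_width: 0.686
finger_force: 25.0
```

play_rows:
  plan:
    - [[0,0,1],[0,0,0],-1]
    - [[0,0,1],[0,0,0],-1]
    - [[0,0,0.5],[0,0,0],-1]
    - [[0,0,0],[0,0,0],-1]
    - [[0,0,0],[0,0,0],-1]

```text
time: 16.4
eef_pos: [0.4419, 0.0859, 0.0861]
tool_rot: [0.707, 0.707, 0.001, 0.001]
wrist_force: [-7.2, -0.4, 22.0]
grip_width: 0.684
finger_force: 25.0
```

play_rows:
  plan:
    - [[0,0,-1],[0,0,0],1]
    - [[0,0,0],[0,0,0],1]
    - [[0,0,0],[0,0,0],1]
    - [[0,0,-10],[0,0,0],1]
    - [[0,0,-30],[0,0,0],1]
    - [[0,0,-35],[0,0,0],1]
    - [[0,0,-35],[0,0,0],1]
    - [[10,5,-35],[0,0,0],1]
    - [[30,23,-5],[0,0,0],1]
    - [[32,22,0],[0,0,0],1]
    - [[32,22,0],[0,0,0],1]
    - [[32,22,0],[0,0,0],1]

```text
time: 17.4
eef_pos: [0.5365, 0.2235, 0.2352]
tool_rot: [0.707, 0.707, 0.0, 0.0]
wrist_force: [0.5, -0.2, 0.3]
grip_width: 0.997
finger_force: 0.0
```

play_rows:
  plan:
    - [[32,22,0],[0,0,0],1]
    - [[6,2,0],[0,0,0],1]
    - [[0,0,0],[0,0,0],1]
    - [[0,0,0],[0,0,0],1]

```text
time: 17.73
eef_pos: [0.559, 0.2597, 0.2341]
tool_rot: [0.707, 0.708, -0.001, -0.0]
wrist_force: [-0.0, -0.7, -0.1]
grip_width: 0.998
finger_force: 0.0
```

```bash
cat >> h.py <<'E'
def edge(cam,P,s):  # project world->pixel (wrist)
    p=env.camera_params('wrist');T=np.eye(4);T[:3,:3]=R.from_quat(s['tool_rot']).as_matrix();T[:3,3]=s['eef_pos'];T=np.linalg.inv(T@p['hand_eye'])
    q=P@T[:3,:3].T+T[:3,3];th=np.arctan2(np.hypot(q[:,0],q[:,1]),q[:,2]);ph=np.arctan2(q[:,1],q[:,0])
    return np.c_[p['cx']+p['fx']*th*np.cos(ph),p['cy']+p['fy']*th*np.sin(ph)]
def ringfit(im,s,c0,z,r,w=.0025,span=.008,sign=None):
    "centre of a circle of radius r at height z by strongest radial edge"
    from scipy.ndimage import map_coordinates as mc
    g=cv2.GaussianBlur(cv2.cvtColor(im,cv2.COLOR_RGB2GRAY),(3,3),0).astype(float);t=np.linspace(0,2*np.pi,72,endpoint=False)
    def ring(c,r):
        uv=edge('wrist',np.c_[c[0]+r*np.cos(t),c[1]+r*np.sin(t),0*t+z],s);return mc(g,[uv[:,1],uv[:,0]],order=1)
    best=[]
    for x in np.arange(-span,span,.0005):
        for y in np.arange(-span,span,.0005):
            c=(c0[0]+x,c0[1]+y);d=ring(c,r+w)-ring(c,r-w);best.append((np.median(d) if sign==1 else np.median(-d) if sign==-1 else abs(np.median(d)),*np.round(c,4)))
    return sorted(best)[-3:]
E
python3 - <<'E'
from h import *
s,im=snap('w5');print(s['eef_pos'])
print('mouth',ringfit(im,s,(.611,.330),.140,.0235,sign=1))
print('neck',ringfit(im,s,(.611,.330),.140,.028))
E
```

```text
[0.55902579 0.25973286 0.23411015]
mouth [(np.float64(50.29119295546729), np.float64(0.6115), np.float64(0.332)), (np.float64(50.30568543087897), np.float64(0.6115), np.float64(0.3315)), (np.float64(50.832435713363616), np.float64(0.611), np.float64(0.3315))]Traceback (most recent call last):
  File "<stdin>", line 4, in <module>
  File "h.py", line 42, in ringfit
    c=(c0[0]+x,c0[1]+y);d=ring(c,r+w)-ring(c,r-w);best.append((np.median(d) if sign==1 else np.median(-d) if sign==-1 else abs(np.median(d)),*np.round(c,4)))
                                      ~~~~^^^^^^^
  File "h.py", line 38, in ring
    uv=edge('wrist',np.c_[c[0]+r*np.cos(t),c[1]+r*np.sin(t),0*t+z],s);return mc(g,[uv[:,1],uv[:,0]],order=1)
  File "h.py", line 30, in edge
    p=env.camera_params('wrist');T=np.eye(4);T[:3,:3]=R.from_quat(s['tool_rot']).as_matrix();T[:3,3]=s['eef_pos'];T=np.linalg.inv(T@p['hand_eye'])
ValueError: time passes only in moves, steps and waits
```

View pics/w5.png

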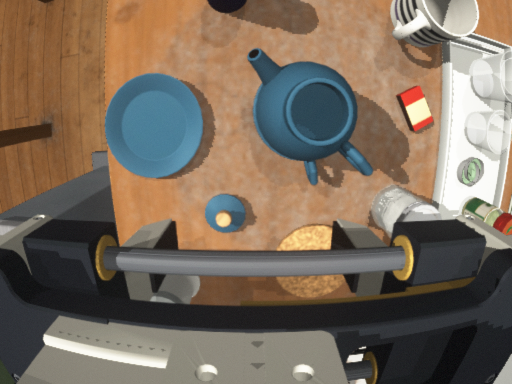

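play_rows:
  plan:
    - [[24,18,0],[0,0,0],1]
    - [[24,18,0],[0,0,0],1]
    - [[23.5,16,0],[0,0,0],1]
    - [[0,0,0],[0,0,0],1]
    - [[0,0,20],[0,0,0],1]
    - [[0,0,30],[0,0,0],1]
    - [[0,0,20],[0,0,0],1]
    - [[0,0,12],[0,0,0],1]
    - [[0,0,6],[0,0,0],1]
    - [[0,0,0],[0,0,0],1]
    - [[0,0,0],[0,0,0],1]
  newtons: 45

```text
time: 18.7
eef_pos: [0.6121, 0.3311, 0.1485]
tool_rot: [0.707, 0.707, 0.001, 0.0]
wrist_force: [0.2, 0.9, -0.0]
grip_width: 1.002
finger_force: 0.0
```

play_rows:
  plan:
    - [[0,0,0],[0,0,0],-1]
    - [[0,0,0],[0,0,0],-1]
    - [[0,0,0],[0,0,0],-1]
    - [[0,0,0],[0,0,0],-1]
    - [[0,0,0],[0,0,0],-1]
    - [[0,0,0],[0,0,0],-1]
  newtons: 45

```text
time: 19.2
eef_pos: [0.6116, 0.3316, 0.1472]
tool_rot: [0.707, 0.707, 0.0, 0.0]
wrist_force: [-0.0, -0.4, 1.5]
grip_width: 0.615
finger_force: 7.8
```

play_rows:
  plan:
    - [[0,0,0],[0,0,0],0.7]
    - [[0,0,0],[0,0,0],0.7]
    - [[0,0,2],[0,0,0],0.7]
    - [[0,0,2],[0,0,0],0.7]
    - [[0,0,0],[0,0,0],0.7]
    - [[0,0,0],[0,0,0],-1]
    - [[0,0,0],[0,0,0],-1]
    - [[0,0,0],[0,0,0],-1]
    - [[0,0,0],[0,0,0],-1]
    - [[0,0,0],[0,0,0],-1]
    - [[0,0,0],[0,0,0],-1]
  newtons: 45

```text
time: 20.12
eef_pos: [0.6115, 0.3315, 0.1432]
tool_rot: [0.707, 0.707, -0.0, -0.0]
wrist_force: [-0.2, 0.5, 0.1]
grip_width: 0.603
finger_force: 45.0
```

play_rows:
  plan:
    - [[0,0,-2],[0,0,0],-1]
    - [[0,0,-4],[0,0,0],-1]
    - [[0,0,-7],[0,0,0],-1]
    - [[0,0,-10],[0,0,0],-1]
    - [[0,0,-14],[0,0,0],-1]
    - [[0,0,-14],[0,0,0],-1]
    - [[0,0,-10],[0,0,0],-1]
    - [[0,0,-4],[0,0,0],-1]
    - [[0,0,0],[0,0,0],-1]
    - [[0,0,0],[0,0,0],-1]

```text
time: 20.95
eef_pos: [0.6114, 0.3314, 0.2079]
tool_rot: [0.707, 0.707, -0.0, -0.0]
wrist_force: [0.3, 0.3, -3.9]
grip_width: 0.601
finger_force: 45.0
```

```bash
python3 - <<'E'
from h import *
im=env.get_image('scene');s=env.sense();print(s['grip_width'],s['finger_force'])
cv2.imwrite('pics/s6.png',cv2.resize(im[110:310,140:400,::-1],(780,600)))
E
```

```text
0.6020964487610225 44.99914359301329
```

View pics/s6.png

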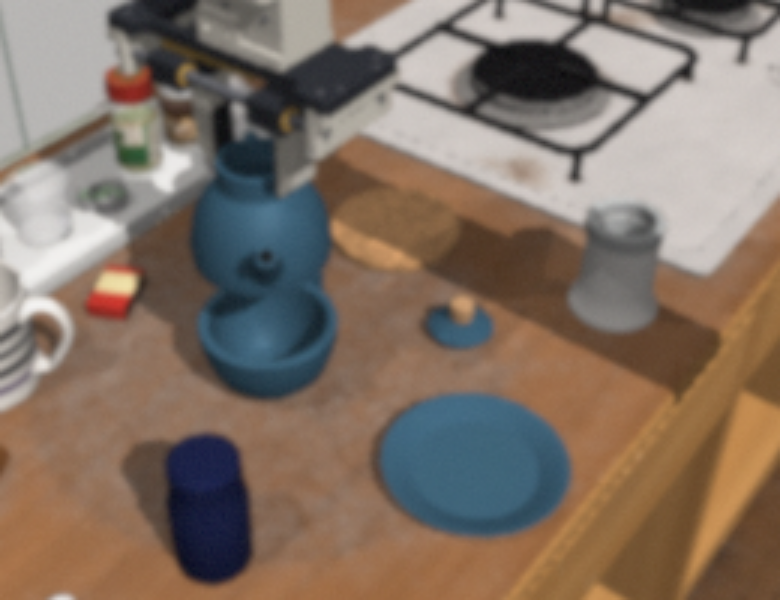

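The pot hangs level at (262,215), the cup stays below at (267,335), and the infuser sits in the holder at (625,225). Next I carry the pot to the trivet.

play_rows:
  plan:
    - [[-5,1,0],[0,0,0],-1]
    - [[-12,2,0],[0,0,0],-1]
    - [[-20,3,0],[0,0,0],-1]
    - [[-25,4,0],[0,0,0],-1]
    - [[-28,5,0],[0,0,0],-1]
    - [[-28,5,0],[0,0,0],-1]
    - [[-28,4,0],[0,0,0],-1]
    - [[-25,4,0],[0,0,0],-1]
    - [[-20,3,0],[0,0,0],-1]
    - [[-12,1,0],[0,0,0],-1]
    - [[-6,0,0],[0,0,0],-1]
    - [[0,0,0],[0,0,0],-1]

```text
time: 22.0
eef_pos: [0.6436, 0.121, 0.2079]
tool_rot: [0.708, 0.707, -0.0, -0.0]
wrist_force: [0.3, -0.1, -3.1]
grip_width: 0.602
finger_force: 45.0
```

play_rows:
  plan:
    - [[0,0,5],[0,0,0],-1]
    - [[0,0,12],[0,0,0],-1]
    - [[0,0,18],[0,0,0],-1]
    - [[0,0,20],[0,0,0],-1]
    - [[0,0,18],[0,0,0],-1]
    - [[0,0,12],[0,0,0],-1]
    - [[0,0,8],[0,0,0],-1]
    - [[0,0,4],[0,0,0],-1]
    - [[0,0,2],[0,0,0],-1]
    - [[0,0,0],[0,0,0],-1]
    - [[0,0,0],[0,0,0],-1]

```text
time: 22.92
eef_pos: [0.6443, 0.1227, 0.1101]
tool_rot: [0.707, 0.707, 0.001, 0.001]
wrist_force: [0.2, -1.3, -3.3]
grip_width: 0.605
finger_force: 45.0
```

play_rows:
  plan:
    - [[0,0,3],[0,0,0],-1]
    - [[0,0,2],[0,0,0],-1]
    - [[0,0,2],[0,0,0],-1]
    - [[0,0,1],[0,0,0],-1]
    - [[0,0,0.5],[0,0,0],-1]
    - [[0,0,0],[0,0,0],-1]
    - [[0,0,0],[0,0,0],-1]

```text
time: 23.5
eef_pos: [0.6436, 0.1225, 0.1011]
tool_rot: [0.707, 0.707, -0.0, 0.0]
wrist_force: [-2.9, -0.5, 2.1]
grip_width: 0.603
finger_force: 45.0
```

play_rows:
  plan:
    - [[0,0,0],[0,0,0],0.6]
    - [[0,0,0],[0,0,0],1]
    - [[0,0,0],[0,0,0],1]
    - [[0,0,-10],[0,0,0],1]
    - [[0,0,-25],[0,0,0],1]
    - [[0,0,-25],[0,0,0],1]
    - [[0,0,-25],[0,0,0],1]
    - [[0,-20,-20],[0,0,0],1]
    - [[0,-26,-5],[0,0,0],0.6]
    - [[0,-26,0],[0,0,0],0.3]
    - [[0,0,0],[0,0,0],0]
    - [[0,0,0],[0,0,0],0]

```text
time: 24.5
eef_pos: [0.5713, 0.1227, 0.212]
tool_rot: [0.707, 0.707, 0.001, 0.001]
wrist_force: [1.5, -0.5, 0.8]
grip_width: 0.76
finger_force: 0.0
```

```bash
sed -i 's/^def edge/W=env.camera_params("wrist")\ndef edge/; s/    p=env.camera_params(.wrist.);T=np.eye/    p=W;T=np.eye/' h.py; python3 - <<'E'
from h import *
s,im=snap('w7');print(s['eef_pos'])
print('lid',disc('wrist','lid',.014,s))
r=env.cut_out('wrist','lid')[0]['region'];hsv=cv2.cvtColor(im,cv2.COLOR_RGB2HSV)
k=r&(hsv[...,0]<30)&(hsv[...,2]>90)
print('knob',k.sum(),circ(at('wrist',contour(k),.0335,s)))
print('mouth',ringfit(im,s,(.6436,.1222),.098,.0235,sign=1))
E
```

```text
[0.57128074 0.12270111 0.21199537]
lid (array([0.5213, 0.1991, 0.0259]), 0.93)
knob 312 [0.5215 0.1987 0.0098]
mouth [(np.float64(42.47096406909769), np.float64(0.6436), np.float64(0.1222)), (np.float64(42.966151583797014), np.float64(0.6431), np.float64(0.1222)), (np.float64(43.17269808600273), np.float64(0.6431), np.float64(0.1227))]
```

View pics/w7.png

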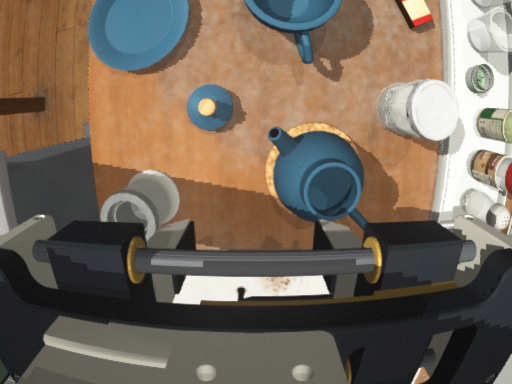

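play_rows:
  plan:
    - [[25,-17,0],[0,0,0],0]
    - [[28,-18,0],[0,0,0],0]
    - [[23.3,-15,0],[0,0,0],0]
    - [[0,0,10],[0,0,0],0]
    - [[0,0,25],[0,0,0],0]
    - [[0,0,30],[0,0,0],0]
    - [[0,0,30],[0,0,0],0]
    - [[0,0,30],[0,0,0],0]
    - [[0,0,25],[0,0,0],0]
    - [[0,0,12],[0,0,0],0]
    - [[0,0,6],[0,0,0],0]
    - [[0,0,0],[0,0,0],0]
  newtons: 15

```text
time: 25.65
eef_pos: [0.5217, 0.1983, 0.0408]
tool_rot: [0.707, 0.707, -0.001, -0.001]
wrist_force: [-0.2, 0.6, 0.9]
grip_width: 0.498
finger_force: 0.0
```

play_rows:
  plan:
    - [[0,0,2],[0,0,0],0]
    - [[0,0,0],[0,0,0],0]
    - [[0,0,0],[0,0,0],-1]
    - [[0,0,0],[0,0,0],-1]
    - [[0,0,0],[0,0,0],-1]
    - [[0,0,0],[0,0,0],-1]
    - [[0,0,0],[0,0,0],-1]
    - [[0,0,0],[0,0,0],-1]

```text
time: 26.32
eef_pos: [0.5218, 0.1988, 0.041]
tool_rot: [0.707, 0.707, 0.0, 0.0]
wrist_force: [-0.6, 0.8, 2.8]
grip_width: 0.212
finger_force: 15.0
```

play_rows:
  plan:
    - [[0,0,-8],[0,0,0],-1]
    - [[0,0,-25],[0,0,0],-1]
    - [[0,0,-30],[0,0,0],-1]
    - [[0,0,-30],[0,0,0],-1]
    - [[0,0,-30],[0,0,0],-1]
    - [[0,0,-17],[0,0,0],-1]
    - [[-15,24,0],[0,0,0],-1]
    - [[-18,29,0],[0,0,0],-1]
    - [[-18,29,0],[0,0,0],-1]
    - [[-17,26,0],[0,0,0],-1]
    - [[-8.5,13.5,0],[0,0,0],-1]
    - [[0,0,0],[0,0,0],-1]

```text
time: 27.32
eef_pos: [0.6455, 0.1197, 0.1803]
tool_rot: [0.708, 0.706, 0.0, 0.001]
wrist_force: [-0.0, 0.5, 0.0]
grip_width: 0.212
finger_force: 15.0
```

play_rows:
  plan:
    - [[0,0,0],[0,0,0],-1]
    - [[0,0,10],[0,0,0],-1]
    - [[0,0,15],[0,0,0],-1]
    - [[0,0,10],[0,0,0],-1]
    - [[0,0,4],[0,0,0],-1]
    - [[0,0,2],[0,0,0],-1]
    - [[0,0,0],[0,0,0],-1]
    - [[0,0,0],[0,0,0],-1]

```text
time: 27.98
eef_pos: [0.6433, 0.1226, 0.1401]
tool_rot: [0.707, 0.707, 0.0, 0.0]
wrist_force: [0.0, 1.5, -0.7]
grip_width: 0.212
finger_force: 15.0
```

play_rows:
  plan:
    - [[0,0,3],[0,0,0],-1]
    - [[0,0,2],[0,0,0],-1]
    - [[0,0,2],[0,0,0],-1]
    - [[0,0,1],[0,0,0],-1]
    - [[0,0,1],[0,0,0],-1]
    - [[0,0,0],[0,0,0],-1]
    - [[0,0,0],[0,0,0],-1]

```text
time: 28.57
eef_pos: [0.6432, 0.1223, 0.131]
tool_rot: [0.707, 0.707, 0.0, 0.0]
wrist_force: [-2.0, -1.3, 3.8]
grip_width: 0.211
finger_force: 15.0
```

play_rows:
  plan:
    - [[0,0,0],[0,0,0],0]
    - [[0,0,0],[0,0,0],0]
    - [[0,0,0],[0,0,0],0]
    - [[0,0,-10],[0,0,0],0]
    - [[0,0,-25],[0,0,0],0]
    - [[0,0,-25],[0,0,0],0.1]
    - [[10,-8,-20],[0,0,0],0.1]
    - [[25,-18,0],[0,0,0],0.1]
    - [[28,-18,0],[0,0,0],0.1]
    - [[28,-18,0],[0,0,0],0.1]
    - [[28,-18,0],[0,0,0],0.1]
    - [[0,0,0],[0,0,0],0.1]

```text
time: 29.57
eef_pos: [0.56, 0.2461, 0.2117]
tool_rot: [0.705, 0.709, 0.001, -0.001]
wrist_force: [-0.1, 0.6, -0.4]
grip_width: 0.55
finger_force: 0.0
```

play_rows:
  plan:
    - [[0,0,0],[0,0,0],0.1]
    - [[0,0,0],[0,0,0],0.1]

```text
time: 29.73
eef_pos: [0.5635, 0.2411, 0.2112]
tool_rot: [0.707, 0.708, 0.0, 0.0]
wrist_force: [0.8, 0.5, -0.7]
grip_width: 0.553
finger_force: 0.0
```

```bash
python3 - <<'E'
from h import *
s,im=snap('w8');print(s['eef_pos'])
print('saucer',disc('wrist','saucer',.014,s))
print('lid',disc('wrist','lid',.104,s))
r=env.cut_out('wrist','cup')[0];print(r['conf'])
P=at('wrist',contour(r['region']),.058,s);print(circ(P))
for z,rr,sg in ((.058,.0455,None),(.058,.054,None)): print(rr,ringfit(im,s,(.611,.331),z,rr,w=.0015,sign=sg))
E
```

```text
[0.56352686 0.24114321 0.21120396]
saucer (array([0.4289, 0.3156, 0.0671]), 0.8)
lid None
0.58
[0.6108 0.3301 0.0534]
0.0455 [(np.float64(56.232439790828664), np.float64(0.611), np.float64(0.3305)), (np.float64(56.69373641532249), np.float64(0.6105), np.float64(0.3305)), (np.float64(57.23586336436526), np.float64(0.6105), np.float64(0.331))]
0.054 [(np.float64(20.730257075079706), np.float64(0.611), np.float64(0.33)), (np.float64(21.194775782634125), np.float64(0.611), np.float64(0.3305)), (np.float64(21.71183080831976), np.float64(0.6115), np.float64(0.3305))]
```

View pics/w8.png

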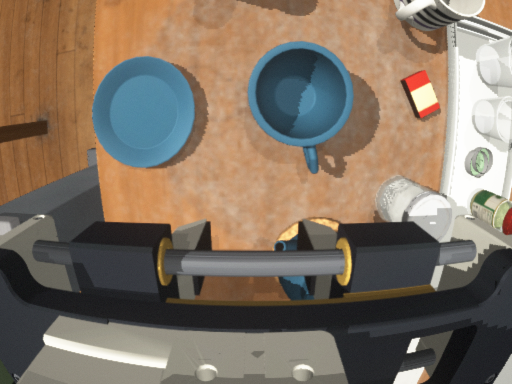

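play_rows:
  plan:
    - [[25,-1,0],[0,0,0],0.1]
    - [[30,-1,0],[0,0,0],0.1]
    - [[25,0,0],[0,0,0],0.1]
    - [[9.4,0,0],[0,0,0],0.1]
    - [[0,0,20],[0,0,0],0.1]
    - [[0,0,30],[0,0,0],0.1]
    - [[0,0,30],[0,0,0],0.1]
    - [[0,0,30],[0,0,0],0.1]
    - [[0,0,25],[0,0,0],0.1]
    - [[0,0,12],[0,0,0],0.1]
    - [[0,0,5],[0,0,0],0.1]
    - [[0,0,0],[0,0,0],0.1]
  newtons: 40

```text
time: 30.93
eef_pos: [0.5612, 0.3299, 0.0579]
tool_rot: [0.707, 0.707, -0.001, -0.0]
wrist_force: [0.1, -0.0, 0.1]
grip_width: 0.552
finger_force: 0.0
```

play_rows:
  plan:
    - [[0,0,0],[0,0,0],0.1]
    - [[0,0,0],[0,0,0],0.1]

```text
time: 31.1
eef_pos: [0.5623, 0.331, 0.0605]
tool_rot: [0.707, 0.707, 0.002, 0.001]
wrist_force: [-0.6, 0.3, -0.0]
grip_width: 0.547
finger_force: 0.0
```

Down 3 mm more, x −0.8, then close.

play_rows:
  plan:
    - [[0,-0.8,3],[0,0,0],0.1]
    - [[0,0,0],[0,0,0],-1]
    - [[0,0,0],[0,0,0],-1]
    - [[0,0,0],[0,0,0],-1]
    - [[0,0,0],[0,0,0],-1]
    - [[0,0,0],[0,0,0],-1]
    - [[0,0,0],[0,0,0],-1]
    - [[0,0,0],[0,0,0],-1]

```text
time: 31.77
eef_pos: [0.5605, 0.3307, 0.0556]
tool_rot: [0.707, 0.707, 0.0, 0.0]
wrist_force: [1.2, 0.8, -0.1]
grip_width: 0.096
finger_force: 38.9
```

play_rows:
  plan:
    - [[0,0,-2],[0,0,0],-1]
    - [[0,0,-4],[0,0,0],-1]
    - [[0,0,-8],[0,0,0],-1]
    - [[0,0,-12],[0,0,0],-1]
    - [[0,0,-10],[0,0,0],-1]
    - [[0,0,-4],[0,0,0],-1]
    - [[0,0,0],[0,0,0],-1]
    - [[0,0,0],[0,0,0],-1]

```text
time: 32.43
eef_pos: [0.5604, 0.3307, 0.0961]
tool_rot: [0.707, 0.707, 0.0, 0.0]
wrist_force: [-0.9, -0.4, -2.8]
grip_width: 0.093
finger_force: 38.7
```

```bash
python3 - <<'E'
from h import *
s,im=snap('w9');e=s['eef_pos'];print(e)
z=e[2]-.0556+.058
for rr in (.0455,.054): print(ringfit(im,s,(.611,.331),z,rr,w=.0015))
a=env.get_image('scene')
cv2.imwrite('pics/m9.png',cv2.hconcat([cv2.resize(im[:220,130:400,::-1],(400,326)),cv2.resize(a[150:313,150:350,::-1],(400,326))]))
E
```

```text
[0.56037257 0.3307096  0.09614754]
[(np.float64(32.89824624187998), np.float64(0.6095), np.float64(0.331)), (np.float64(33.596580108722335), np.float64(0.6095), np.float64(0.3305)), (np.float64(33.72292224108519), np.float64(0.6095), np.float64(0.33))]
[(np.float64(13.796761512495742), np.float64(0.6085), np.float64(0.331)), (np.float64(16.05870004420553), np.float64(0.6085), np.float64(0.3315)), (np.float64(16.081271384189453), np.float64(0.609), np.float64(0.331))]
```

View pics/m9.png

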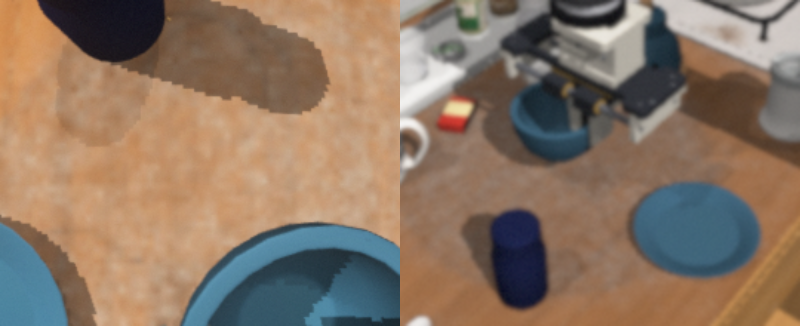

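play_rows:
  plan:
    - [[-1,-8,0],[0,0,0],-1]
    - [[-1,-15,0],[0,0,0],-1]
    - [[-2,-20,0],[0,0,0],-1]
    - [[-2,-25,0],[0,0,0],-1]
    - [[-2,-25,0],[0,0,0],-1]
    - [[-2,-25,0],[0,0,0],-1]
    - [[-2,-25,0],[0,0,0],-1]
    - [[-1,-20,0],[0,0,0],-1]
    - [[-1,-12,0],[0,0,0],-1]
    - [[-1,-6,0],[0,0,0],-1]
    - [[0,0,0],[0,0,0],-1]
    - [[0,0,0],[0,0,0],-1]

```text
time: 33.53
eef_pos: [0.3796, 0.3157, 0.0957]
tool_rot: [0.707, 0.707, 0.0, 0.0]
wrist_force: [0.1, 0.0, -1.8]
grip_width: 0.096
finger_force: 38.7
```

play_rows:
  plan:
    - [[0,0,5],[0,0,0],-1]
    - [[0,0,8],[0,0,0],-1]
    - [[0,0,8],[0,0,0],-1]
    - [[0,0,5],[0,0,0],-1]
    - [[0,0,3],[0,0,0],-1]
    - [[0,0,1],[0,0,0],-1]
    - [[0,0,0],[0,0,0],-1]
    - [[0,0,0],[0,0,0],-1]

```text
time: 34.2
eef_pos: [0.3794, 0.3156, 0.0656]
tool_rot: [0.707, 0.707, 0.0, 0.0]
wrist_force: [-0.2, -0.2, -2.2]
grip_width: 0.094
finger_force: 38.7
```

play_rows:
  plan:
    - [[0,0,2],[0,0,0],-1]
    - [[0,0,1],[0,0,0],-1]
    - [[0,0,1],[0,0,0],-1]
    - [[0,0,1],[0,0,0],-1]
    - [[0,0,0.5],[0,0,0],-1]
    - [[0,0,0],[0,0,0],-1]
    - [[0,0,0],[0,0,0],-1]

```text
time: 34.78
eef_pos: [0.3791, 0.3157, 0.0605]
tool_rot: [0.707, 0.707, 0.0, -0.0]
wrist_force: [-3.6, 1.3, 3.7]
grip_width: 0.099
finger_force: 38.7
```

play_rows:
  plan:
    - [[0,0,0],[0,0,0],0.1]
    - [[0,0,0],[0,0,0],0.1]
    - [[0,0,0],[0,0,0],0.1]
    - [[0,0,0],[0,0,0],0.1]
    - [[0,0,-10],[0,0,0],0.1]
    - [[0,0,-25],[0,0,0],0.1]
    - [[0,0,-35],[0,0,0],0.1]
    - [[0,0,-35],[0,0,0],0.1]
    - [[0,0,-35],[0,0,0],0.1]
    - [[0,0,-35],[0,0,0],0.1]
    - [[0,0,-35],[0,0,0],0.1]
    - [[0,0,0],[0,0,0],0.1]

```text
time: 35.78
eef_pos: [0.3816, 0.317, 0.2778]
tool_rot: [0.707, 0.707, 0.007, 0.002]
wrist_force: [1.3, -0.2, 0.7]
grip_width: 0.55
finger_force: 0.0
```

play_rows:
  plan:
    - [[-25,10,0],[0,0,0],0.1]
    - [[-30,15,0],[0,0,0],0.1]
    - [[-30,15,0],[0,0,0],0.1]
    - [[-30,15,0],[0,0,0],0.1]
    - [[-30,15,0],[0,0,0],0.1]
    - [[-30,15,0],[0,0,0],0.1]
    - [[-30,15,0],[0,0,0],0.1]
    - [[-30,15,0],[0,0,0],0.1]
    - [[-20,5,0],[0,0,0],0.1]
    - [[0,0,0],[0,0,0],0.1]
    - [[0,0,0],[0,0,0],0.1]

```text
time: 36.7
eef_pos: [0.4994, 0.0598, 0.2702]
tool_rot: [0.708, 0.706, -0.0, -0.0]
wrist_force: [-0.0, -0.0, -0.9]
grip_width: 0.553
finger_force: 0.0
```

```bash
python3 - <<'E'
from h import *
s,im=snap('w10');print(s['time'],s['eef_pos'])
print('cup',ringfit(im,s,(.4288,.3157),.063,.0455,w=.0015))
print('saucer',disc('wrist','saucer',.014,s))
print('trivet',disc('wrist','trivet',.01,s))
print('lid',disc('wrist','lid',.104,s))
print('inf mouth',ringfit(im,s,(.442,.088),.090,.023,w=.0015))
cv2.imwrite('pics/w10b.png',cv2.resize(im[:240,:,::-1],(800,375)))
E
```

```text
36.7 [0.49944174 0.05982896 0.27023565]
cup [(np.float64(0.0), np.float64(0.4363), np.float64(0.3222)), (np.float64(0.0), np.float64(0.4363), np.float64(0.3227)), (np.float64(0.0), np.float64(0.4363), np.float64(0.3232))]
saucer (array([0.4018, 0.2727, 0.0246]), 0.94)
trivet (array([0.6423, 0.1214, 0.0563]), 0.74)
lid (array([0.6415, 0.1223, 0.0261]), 0.79)
inf mouth [(np.float64(50.87197903264058), np.float64(0.4425), np.float64(0.0875)), (np.float64(51.59323468765237), np.float64(0.442), np.float64(0.087)), (np.float64(52.29463861454188), np.float64(0.4425), np.float64(0.088))]
```

View pics/w10b.png

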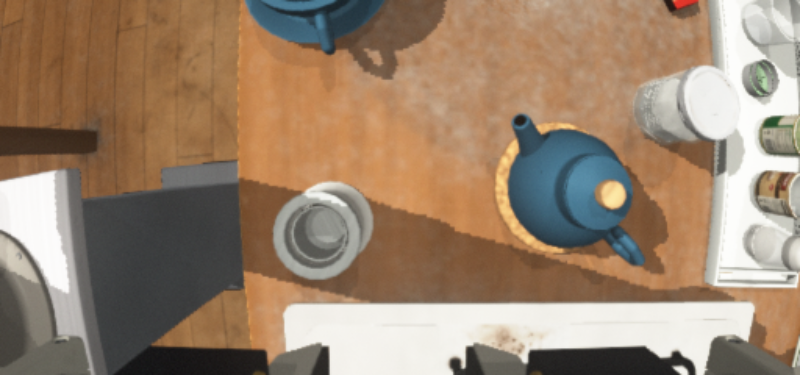

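The infuser is seated in the holder at (317,235), and the pot with its lid is on the trivet at (570,190), all within tolerance. I'll use the last picture to check the cup.

```bash
python3 - <<'E'
from h import *
t=env.get_image('top');print('top cup',disc('top','cup',.063),'saucer',disc('top','saucer',.014))
a=env.get_image('scene')
cv2.imwrite('pics/f.png',cv2.hconcat([cv2.resize(t[200:300,190:310,::-1],(400,334)),cv2.resize(a[160:300,200:368,::-1],(400,334))]))
E
```

```text
top cup (array([0.4257, 0.314 , 0.0535]), 0.97) saucer (array([0.4255, 0.3158, 0.0641]), 0.57)
```

View pics/f.png

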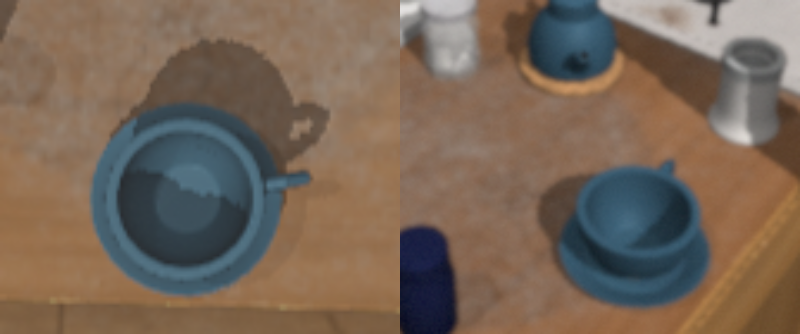

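The cup stands upright and centred in the saucer (within 2 mm), at (186,197) in the left half and (638,215) in the right. Handing in.

```bash
python3 -c "
from station import env
print(env.hand_in())"
```

```text
the job is handed in; nothing more can be done
None
```

The tea set is laid and the job is handed in: infuser down on its collar in the drip holder, teapot with its lid on the trivet, and cup in its saucer, all within tolerance in the last checks; no verdict was returned.

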